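# Restock the bench-top drawer with a carton of cotton rolls

### The job

The bench-top drawer needs restocking: pull the drawer of the low white unit out to its stop, set the small white carton from the worktop down in the drawer's empty wide lane, flat on the floor of the lane and lengthwise beside the stapler, and let go of it. Then push the drawer fully home with the carton inside. Leave the stapler in its own lane and everything else where it stands.

Things in the scene. Friction and masses are not known exactly. Their poses are not given: they have to be found in the camera images.
- drawer_unit: Low white unit with one drawer, fixed on the worktop: 170 wide, 210 deep, 100 mm high; origin at the centre of its underside, x into the unit (away from the robot), y to its left, z up. The opening under its top ends 70 mm above the drawer's floor: a carton lying flat (56 mm) passes; one riding on a divider or rib jams.
- drawer (a joint): The unit's drawer. Value in m: 0 fully home, 0.125 at the stop. It slides straight out along the unit's -x with about 2.5 N of friction plus slight damping (a 0.7 kg drawer) and stays where it is left; it may start up to 12 mm ajar.
- drawer_handle (a point): Centre of the drawer's steel bow handle, moves with the drawer; axes as drawer_unit. The bar is 10 mm thick, straight for 96 mm along y, its centre line 64 mm above the worktop and 40 mm out from the flat drawer front, so the gap behind it is 35 mm, open above and below. The drawer front is 170 wide, from 10 to 90 mm above the worktop.
- carton_lane (a point): Centre of the floor of the drawer's wide lane, moves with the drawer; axes as drawer_unit. Lane 113 mm along x, 74 mm along y, floor 22 mm above the worktop. Walls above the floor: drawer front 68 mm at -x; side 24 mm at +y; cross rib 18 mm at +x; divider 18 mm (4 thick) at -y, beyond it the stapler's lane, 52 wide. At the stop the whole lane is 8 mm clear of the unit.
- carton_center (a point): Centre of the loose white carton with a blue band (60 x 101 x 56 mm, about 0.08 kg): x along its 60 mm width, y along its 101 mm length, z up; it stands on its 60 x 101 base on the worktop, centre 28 mm above the base. In the drawer its length must lie along the lane's x, either way round.
- stapler_mid (a point): Middle of the black and grey pocket stapler (105 long, 26 wide, 31 mm high) that lies in the narrow lane of the drawer, its length (own y) along the lane; the point is 15 mm above its underside.
- tub_mid (a point): Centre of the round yellow tub with lid (89 mm across, 52 mm high) on the worktop, the point 26 mm above its base. Bystander; it and the carton may change places.
- flat_carton: Flat carton (68 x 131 x 33 mm) lying on top of the drawer unit, toward its back, below the wall shelf (470 mm above the worktop, its front edge at x = 0.69); origin at the centre of its underside. Bystander.
- spray_bottle: White trigger spray bottle, 105 x 86 x 262 mm high, at the back of the worktop; origin at the centre of its underside. Bystander.
- orange_bottle: Orange bottle, 68 mm across, 250 mm high, at the back of the worktop; origin at the centre of its underside. Bystander.
- tall_carton: Tall carton, 60 x 86 x 113 mm high, at the back of the worktop; origin at the centre of its underside. Bystander.
- pen: Dark blue ball pen, 139 long, 12 mm thick, lying on the worktop under the magnifier lamp, whose head hangs down to about 390 mm above the worktop; origin at the middle of its underside. Bystander.
- carton: The same white carton; origin at the centre of its base, axes as carton_center.

How it is judged:
By the outcome, as a careful person would: the job done as asked, in the order asked, and still so for the second after the job is handed in, with the robot touching nothing.
It also fails if it takes over 72 s, if anything falls off the work surface, if the arm or the gripper's body presses on something with over 40 N, if the wrist force passes 120 N, or if a joint passes its speed limit or range.

### The arm

A 6-joint arm with a two-finger parallel gripper is mounted at the origin on a cart in front of the work surface, level with it; the furniture and walls round the work are solid. World frame = base frame: x ahead of the robot, y to its left, z up, the work surface at z = 0. Lengths are in mm, angles in rad, forces in N, time in s.
With the tool pointing down it reaches from about 425 to 925 mm from the base axis. Payload 12.5 kg.
Tool frame: the origin (TCP) lies midway between the tips of the shut fingers; the grasp point (between the pads) lies 19 mm behind it; z points along the fingers, y is the line along which they close (so a half turn about z gives the same grasp; the last joint's range is limited). The gripper opens to 85 mm and grips with 20 to 120 N. Pads are 22 mm wide; open, the fingers measure 114 mm over their backs; the gripper's body (76 mm by 85 mm) begins 54 mm behind the grasp point. The pads swing forward as they close: fully open they stand 13 mm farther back than shut.
Start: joints at [-1.242, 0.491, 1.559, -0, 1.092, -0.106], TCP at [263.292, -566.853, 231.327] pointing down, gripper open.
Joint ranges: [-3.1, 3.1], [-0.84, 2.19], [0.05, 2.79], [-1.13, 4.28], [0.06, 2.93], [-2.69, 2.69]. Speed limits (rad/s): [2.22, 2.22, 2.79, 3.14, 3.14, 3.14].

### API

Orientations are given as a unit quaternion [w, x, y, z].
In Python, from cell import r gives the robot as it stands. Calls block until the motion is done:
- r.move_pose(position, orientation): joint-space move of the TCP to a pose.
- r.move_l(position, rate=150, rot=None): straight line of the TCP; rot=None keeps the orientation; rate is the mean speed in mm/s.
- r.goto_joints(angles): joint-space move.
- r.ungrasp() and r.gripper_close(squeeze=None): open the fingers fully, or close them until they stop; squeeze is the grip in N (None keeps the last).
- r.sleep(seconds).
- r.ik(position, orientation): joint angles nearest the present ones, or None.
- r.capture(name): name is "side" or "top"; returns a dict with "image" (420x560x3 uint8, blue, green, red), "depth" (420x560 float32, mm along the optical axis (not along the pixel's ray), 0 where there is no reading), "K" (3x3 intrinsics, pixels), "dist_coeffs" ([k1, k2, p1, p2, k3] as OpenCV has them; the pictures are not rectified), "world_from_camera" (4x4, takes a point from camera to world coordinates). Camera axes: x right, y up, looking along -z (the intrinsics and any distortion apply to the point x, -y, -z); pixel columns grow to the right and rows downward; lengths in mm; the calibration is good to about 2 mm. A picture is of the moment at which its call begins.
A pose or a line that the arm cannot do raises r.IKError and nothing moves.
- r.job_done(): hands the job in; it is judged then, once.
Trained networks look in the newest picture that a camera, given by its name, has taken for a name from the list of things; names that differ only in an ending like _2 or _b are one class to them, and where a whole thing is asked for, a point or a joint stands for the part that bears it (a point fixed in the world has none). Each returns a list of dicts, best first, with "score" (0 to 1); they miss things now and then, are a little off and sometimes report something else, mostly with a low value. They report only what shows in the picture. A call takes as long as a camera call.
- r.trace(camera, target): "pixels" (420x560 bool, what is visible of it) and "rect" ([left, top, right, bottom] in pixels, round what is visible of it).
- r.mark_of(camera, target): "uv" ([column, row] in pixels: a listed point, or the origin of a listed thing).
Readings, each from a call of its own:
- r.current_t(): time.
- r.current_joint_pos(): joint angles.
- r.current_joint_velocities(): joint speeds.
- r.current_effort(): joint torques, N m.
- r.current_tool_pos(): TCP position.
- r.current_ee_rot(): TCP orientation.
- r.current_force(): force on the tool from outside, world axes, zero at the start.
- r.current_ft_torque(): the same for the moment, N m.
- r.current_opening(): opening from 0.0 (shut) to 1.0 (fully open).
- r.current_finger_force(): force on a finger pad.
Only numpy, scipy, OpenCV 4.12 (cv2) and the standard library are available. Lean on these libraries where they do the work, as an engineer would, in place of code of your own. Each camera call takes 0.05 s, during which the arm holds its last target. There are 200 camera calls.

## Working session

There is one attempt and no reset: what is moved stays moved. The work goes in short steps, each a Python script; the robot and the scene stay as the last script left them, time stands still between calls to the robot, and variables do not carry over. Pictures are saved under pics/ and viewed, at most 10 in all, crops included, and the job is handed in when it is done.

```bash
mkdir -p pics; cat > h.py <<'E'
import numpy as np, cv2
from cell import r
def shot(cam,name=None):
    c=r.capture(cam)
    if name: cv2.imwrite(f'pics/{name}.png',c['image'])
    return c
def rays(c,uv):
    n=cv2.undistortPoints(np.float64(uv).reshape(-1,1,2),np.float64(c['K']),np.float64(c['dist_coeffs'])).reshape(-1,2)
    return np.c_[n[:,0],-n[:,1],-np.ones(len(n))]
def onplane(c,uv,z):
    T=np.array(c['world_from_camera']);d=rays(c,uv)@T[:3,:3].T;o=T[:3,3]
    return o+d*((z-o[2])/d[:,2])[:,None]
def cloud(c,mask):
    v,u=np.nonzero(mask&(c['depth']>0));D=c['depth'][v,u]
    T=np.array(c['world_from_camera']);P=rays(c,np.c_[u,v])*D[:,None]
    return P@T[:3,:3].T+T[:3,3]
E
python3 - <<'E'
from h import *
np.set_printoptions(precision=1,suppress=True)
cs={}
for cam in('top','side'):
    c=cs[cam]=shot(cam,cam+'0'); print(cam,np.array(c['world_from_camera']).round(2).tolist())
    for t,z in(('drawer_unit',0),('drawer_handle',64),('carton_lane',22),('carton_center',28),('carton',0),('stapler_mid',37),('tub_mid',26),('pen',0),('flat_carton',100),('tall_carton',0),('spray_bottle',0),('orange_bottle',0)):
        m=r.mark_of(cam,t)
        for q in m[:2]: print(t,round(q['score'],2),np.array(q['uv']),onplane(c,[q['uv']],z)[0])
    for t in('carton','drawer_unit','tub_mid','drawer_handle'):
        for q in r.trace(cam,t)[:1]:
            P=cloud(c,q['pixels']); print('seg',t,round(q['score'],2),q['rect'],len(P))
            if len(P): print(np.percentile(P,[2,50,98],axis=0))
            if t in('carton',) and len(P):
                top=P[abs(P[:,2]-56)<6]; 
                if len(top)>20: print('rect',cv2.minAreaRect(np.float32(top[:,:2])))
            if t=='drawer_unit' and len(P):
                top=P[abs(P[:,2]-100)<6]
                if len(top)>20: print('rect',cv2.minAreaRect(np.float32(top[:,:2])))
E
```

```text
top [[0.34, 0.92, -0.21, 454.54], [-0.94, 0.33, -0.08, 58.83], [-0.0, 0.22, 0.98, 1072.14], [0.0, 0.0, 0.0, 1.0]]
drawer_unit 0.7 [362.6 202.8] [749.  -72.9   0. ]
drawer_unit 0.32 [375.7 173.6] [836.9 -82.2   0. ]
drawer_handle 0.81 [349.6 268.2] [568.5 -82.9  64. ]
carton_lane 0.44 [348.3 264.4] [581.1 -82.9  22. ]
carton_center 0.64 [242.  261.8] [497.7 167.6  28. ]
carton 0.86 [242.1 262.4] [497.5 169.7   0. ]
tub_mid 0.76 [161.7 231.4] [500.7 385.4  26. ]
pen 0.47 [226.9 205.9] [621.4 259.2   0. ]
flat_carton 0.96 [375.3 176.8] [793.2 -70.5 100. ]
flat_carton 0.53 [224.6 207.4] [600.6 244.4 100. ]
tall_carton 0.69 [220.3 170.2] [706.3 311.1   0. ]
spray_bottle 0.88 [263.4 180.1] [719.3 193.3   0. ]
seg carton 0.9 [220.0, 239.9, 259.0, 288.4] 1041
[[451.  123.6  29.7]
 [491.8 171.4  55.5]
 [532.6 222.2  59.5]]
rect ((493.61138916015625, 174.08673095703125), (100.18013763427734, 59.7943115234375), 57.72307586669922)
seg drawer_unit 0.75 [317.6, 144.3, 413.2, 272.7] 5866
[[ 574.  -155.6   21.4]
 [ 684.6  -66.4   99.5]
 [ 834.8   15.7  103.7]]
rect ((732.423095703125, -70.7850952148
[... 1127 characters left out ...]
]
seg carton 0.57 [182.8, 222.8, 235.2, 271.2] 1615
[[444.7 118.4   0.4]
 [490.6 148.9  46.9]
 [542.  221.3  56.7]]
rect ((493.97406005859375, 173.10997009277344), (103.31149291992188, 61.81856155395508), 57.0692138671875)
seg drawer_unit 0.88 [259.1, 237.5, 440.7, 353.2] 11938
[[ 576.9 -160.5    5.5]
 [ 691.3 -138.3   86.5]
 [ 840.5    6.2  102. ]]
rect ((741.0805053710938, -70.77181243896484), (214.582763671875, 175.7950439453125), 3.494717836380005)
seg tub_mid 0.78 [186.1, 182.2, 219.1, 214.0] 922
[[461.6 340.3   2.6]
 [499.8 357.   47. ]
 [539.6 418.6  53.9]]
seg drawer_handle 0.74 [357.2, 226.0, 431.9, 289.8] 2612
[[ 757.  -141.2  103.6]
 [ 786.4  -97.1  131.7]
 [ 829.8  -17.5  134.6]]
```

```bash
python3 - <<'E'
from h import *
np.set_printoptions(precision=1,suppress=True)
for cam in('top','side'):
    c=shot(cam)
    P=cloud(c,np.ones(c['depth'].shape,bool))
    B=P[(P[:,0]>540)&(P[:,0]<860)&(P[:,1]>-180)&(P[:,1]<40)]
    top=B[abs(B[:,2]-101)<4]
    a=cv2.minAreaRect(np.float32(top[:,:2])); print(cam,'top',a,len(top))
    h=B[(abs(B[:,2]-66)<7)&(B[:,0]<597)]
    print('handle',len(h),np.percentile(h,[3,50,97],axis=0) if len(h) else '')
    if len(h)>20: print(cv2.minAreaRect(np.float32(h[:,:2])), cv2.fitLine(np.float32(h[:,:2]),cv2.DIST_HUBER,0,.01,.01).ravel())
    f=B[(abs(B[:,2]-86)<6)&(B[:,0]<640)]
    if len(f)>20: print('front',cv2.minAreaRect(np.float32(f[:,:2])),np.percentile(f,[3,50,97],axis=0))
a=cv2.imread('pics/top0.png')[120:300,130:430];b=cv2.imread('pics/side0.png')[160:370,170:470]
a=cv2.resize(a,None,fx=2,fy=2);b=cv2.resize(b,None,fx=1.3,fy=1.3)
cv2.imwrite('pics/v1.png',cv2.vconcat([cv2.resize(cv2.imread('pics/top0.png')[120:300,130:430],(500,300)),cv2.resize(cv2.imread('pics/side0.png')[160:340,170:470],(500,300))]))
E
```

```text
top top ((741.0267944335938, -70.08985137939453), (214.20994567871094, 173.95968627929688), 3.436732292175293) 4309
handle 271 [[ 567.5 -138.9   64.3]
 [ 574.7  -78.2   68. ]
 [ 594.7  -18.4   71.7]]
((580.9716796875, -79.26527404785156), (125.66577911376953, 31.387088775634766), 89.7537841796875) [  0.   -1.  574.8 -80.7]
front ((620.0119018554688, -77.6772689819336), (21.892316818237305, 170.1562957763672), 0.36545857787132263) [[ 610.1 -155.6   82.4]
 [ 619.5  -75.2   89.3]
 [ 629.3    2.8   91.7]]
side top ((741.85546875, -70.1357192993164), (215.7266082763672, 175.90065002441406), 3.4274706840515137) 5052
handle 399 [[ 567.  -140.5   63. ]
 [ 575.3  -89.4   68. ]
 [ 595.3  -21.7   70.9]]
((581.1677856445312, -79.60619354248047), (31.4365234375, 125.86836242675781), 0.04853465408086777) [  0.   -1.  575.  -87.9]
front ((620.1349487304688, -77.37891387939453), (170.41893005371094, 26.86676788330078), 88.77415466308594) [[ 610.1 -160.4   81.3]
 [ 619.   -92.8   89.4]
 [ 629.9    0.7   91.5]]
```

View pics/v1.png

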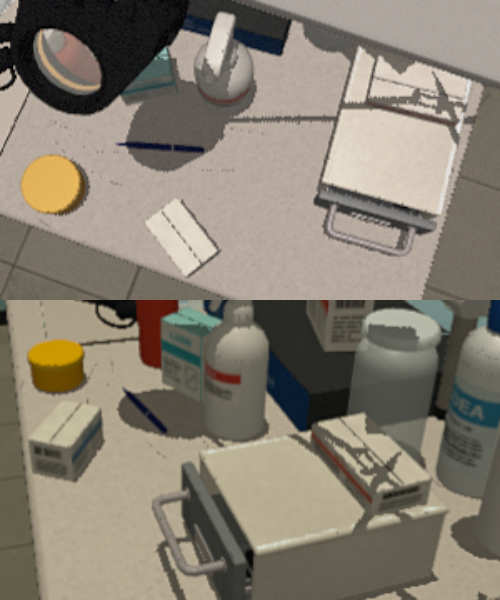

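```bash
python3 - <<'E'
from h import *
np.set_printoptions(precision=1,suppress=True)
for cam in('top','side'):
    Ps=[]
    for _ in range(3):
        c=shot(cam); Ps.append(cloud(c,np.ones(c['depth'].shape,bool)))
    P=np.vstack(Ps)
    B=P[(P[:,0]>540)&(P[:,0]<860)&(P[:,1]>-180)&(P[:,1]<40)]
    top=B[abs(B[:,2]-101)<4]
    def edge(Q,ax,lo,hi,pct,n):
        e=[]
        for s in np.linspace(lo,hi,n+1)[:-1]:
            q=Q[(Q[:,ax]>=s)&(Q[:,ax]<s+(hi-lo)/n)]
            if len(q)>5: e.append((s+(hi-lo)/n/2,np.percentile(q[:,1-ax],pct)))
        e=np.array(e); p=np.polyfit(e[:,0],e[:,1],1); print(cam,np.degrees(np.arctan(p[0])).round(2),np.polyval(p,[ (lo+hi)/2]),e[:,1])
    print('L/R sides, front of top')
    edge(top,0,650,760,98,8);edge(top,0,650,760,2,8);edge(top,1,-140,0,3,8)
    h=B[(abs(B[:,2]-66)<7)&(B[:,0]<585)]
    print('handle');edge(h,1,-120,-40,50,8);edge(h,1,-120,-40,5,8);edge(h,1,-120,-40,95,8)
    f=B[(B[:,2]<92)&(B[:,2]>86)&(B[:,0]<640)]
    print('front');edge(f,1,-145,-10,5,8);edge(f,1,-145,-10,50,8)
E
```

```text
L/R sides, front of top
top 3.55 [11.] [ 8.2  8.7  9.9 10.  11.6 12.2 13.2 14. ]
top 3.47 [-154.9] [-158.  -156.7 -156.3 -155.7 -154.4 -153.1 -153.2 -152. ]
top -3.14 [638.1] [641.7 640.7 639.7 638.1 637.3 636.5 635.2 635.6]
handle
top -3.76 [572.9] [575.  574.6 573.7 573.4 572.5 571.9 571.  570.6]
top -3.52 [568.9] [571.1 570.4 569.5 569.4 568.5 568.  567.4 566.7]
top -4.13 [577.4] [579.8 578.9 578.6 578.1 576.9 576.4 575.3 574.9]
front
top -3.51 [613.6] [617.2 616.1 615.5 613.8 613.2 612.1 611.1 609.9]
top -3.37 [619.6] [623.1 622.  621.  620.2 619.3 618.4 617.  616.1]
L/R sides, front of top
side 3.63 [8.7] [ 6.   6.6  6.9  8.1  8.3 10.9 10.8 11.7]
side 3.38 [-157.7] [-160.6 -159.7 -158.8 -157.9 -157.5 -156.6 -155.4 -154.9]
side -3.37 [637.2] [640.9 639.4 639.2 637.6 636.6 636.1 634.4 633.5]
handle
side -3.67 [572.1] [574.2 573.6 572.9 573.1 571.4 571.1 570.6 569.7]
side -3.95 [568.6] [570.8 570.2 569.7 569.2 568.4 567.3 566.8 566.1]
side -4.32 [576.9] [579.6 578.5 577.9 577.8 575.9 576.5 575.3 573.7]
front
side -3.52 [613.4] [616.9 616.1 614.8 614.  612.9 611.6 610.7 609.9]
side -3.4 [619.] [622.6 621.2 620.4 620.  618.2 617.5 616.3 615.6]
```

```bash
cat >> h.py <<'E'
A=np.radians(3.5); UX=np.array([np.cos(A),np.sin(A),0]); UY=np.array([-np.sin(A),np.cos(A),0])
H=np.array([572.6,-81.3,64.])
def down(yaw): # tool x at yaw, z down; tool y at yaw-90deg
    return [0,np.cos(yaw/2),np.sin(yaw/2),0]
E
python3 - <<'E'
from h import *
np.set_printoptions(precision=2,suppress=True)
c=shot('top'); P=cloud(c,np.ones(c['depth'].shape,bool))
L=P[(P[:,2]>350)&(P[:,2]<600)&(P[:,1]>-50)]; print('lamp',np.percentile(L,[1,50,99],axis=0),len(L))
print(r.current_ee_rot(),r.current_opening(),r.current_force())
G=H+17.5*UX+5*UX
for n,p,y in(('hook',[*G[:2],45],A),('hookpi',[*G[:2],45],A+np.pi),('grasp',[494,173.5,25],np.radians(57.4)),('grasppi',[494,173.5,25],np.radians(57.4-180)),('place',[520,-80,47],A),('placepi',[520,-80,47],A+np.pi)):
    print(n,r.ik(p,down(y)))
E
```

```text
lamp [[566.15 -44.83 454.51]
 [752.21 211.8  493.36]
 [945.32 591.11 593.07]] 49543
[0.   0.98 0.22 0.  ] 0.9955029625927156 [0.42 0.27 0.7 ]
hook [-0.24  0.69  1.78 -0.    0.67  1.27]
hookpi [-0.24  0.69  1.78 -0.    0.67 -1.88]
grasp [ 0.21  0.66  1.98 -0.    0.5   0.78]
grasppi [ 0.21  0.66  1.98 -0.    0.5  -2.36]
place [-0.28  0.62  1.96 -0.    0.56  1.23]
placepi [-0.28  0.62  1.96 -0.    0.56 -1.91]
```

```bash
python3 - <<'E'
from h import *
np.set_printoptions(precision=1,suppress=True)
q=down(A); G=H+22.5*UX
r.gripper_close(20)
r.move_pose([*G[:2],180],q)
r.move_l([*G[:2],110],rate=120); r.move_l([*G[:2],46],rate=50)
print('in',r.current_tool_pos(),r.current_force())
f0=np.array(r.current_force())
d=0
while d<150:
    d+=100 if d==0 else 3
    r.move_l(list(G-[0,0,18]-d*UX),rate=80 if d==100 else 25)
    f=(np.array(r.current_force())-f0)@UX
    if d==100 or f>6: print(d,f,r.current_tool_pos())
    if f>15: break
shot('top','t1');shot('side','s1')
print(r.current_t())
E
```

```text
in [595.2 -80.   46.3] [-0.1 -0.5 -0.1]
100 0.30596023024122154 [495.2 -85.9  45.9]
127 14.512986466108694 [470.7 -87.7  46.2]
130 29.19420717477353 [470.5 -88.   46.4]
11.375
```

```bash
python3 - <<'E'
from h import *
np.set_printoptions(precision=1,suppress=True)
p=np.array(r.current_tool_pos())+6*UX
r.move_l(list(p),rate=40); print(r.current_force())
p[2]=200; r.move_l(list(p),rate=120)
r.ungrasp()
r.move_pose([494,173.5,220],down(np.radians(57.4)))
cs={}
for cam in('top','side'):
    c=shot(cam,cam+'2')
    for t,z in(('drawer_handle',64),('carton_lane',22),('stapler_mid',37)):
        for m in r.mark_of(cam,t)[:1]: print(cam,t,round(m['score'],2),onplane(c,[m['uv']],z)[0])
    P=cloud(c,np.ones(c['depth'].shape,bool))
    Q=P-(H-118*UX); u=Q@UX; v=Q@UY; z=P[:,2]
    b=(abs(v)<100)&(u>-15)&(u<195)
    # height map
    for vv in range(-90,91,10):
        row=[]
        for uu in range(-10,190,10):
            k=b&(abs(u-uu)<5)&(abs(v-vv)<5)
            row.append(f'{np.median(z[k]):4.0f}' if k.sum()>2 else '   .')
        print(f'{vv:4d}',''.join(row))
cv2.imwrite('pics/v2.png',cv2.resize(cv2.imread('pics/top2.png')[150:350,230:450],None,fx=3,fy=3,interpolation=cv2.INTER_CUBIC))
print(r.current_t())
E
```

```text
[ 0.  -0.5 -0.1]
top drawer_handle 0.63 [455.6 -81.4  64. ]
top carton_lane 0.65 [564.2 -43.8  22. ]
top stapler_mid 0.72 [ 579.6 -124.8   37. ]
 -90   -0   1   1  -0   1   0   .  -1   1   1   1  -1  -0   0  -1   0   1  -0   0   1
 -80    1  -0  -0  -0   0   7  90   0   1   2  -1  -2  -1   2   2  -0   1   1  -0  61
 -70    1   1   .   .   .  89  90  42  39  43  41  43  45  41  43  45  44  42  42  48
 -60   -0  68   2   2   2  68  90  24  24  25  24  24  25  26  26  24  24  25  25  37
 -50   -0  69   2   1   1  65  90  23  26  52  53  53  54  53  53  54  53  54  53  24
 -40    1  67   1  -0   0  55  89  21  27  53  53  53  52  53  53  54  54  53  53  25
 -30    1  69   1   1   0  64  90  22  25  38  38  36  36  31  34  36  30  33  28  23
 -20    0  69   0   0   0  53  90  22  21  22  23  22  22  22  23  21  22  23  22  24
 -10   -0  69   1   0  -0  46  91  31  30  28  29  30  30  31  31  30  34  34  39  42
   0   -0  68   0   1  -0  59  89  22  22  22  22  22  22  22  23  22  21  22  33  25
  10   -0  68  -0  -0   0  51  90  23  22  22  22  21  22  22  22  21  22  23  30  25
  20    1
[... 1749 characters left out ...]
36  97
  20    1  68   1   1   1  45  91   .  24  23  23  23  23  23  23  23  23  23  30  97
  30    1  68   1   1   1  48  90   .  23  23  23  23  23  23  23  23  23  23  30  96
  40    1  68   0   1   1  60  90   .  23  23  23  23  23  23  23  23  23  23  32  96
  50    0  68   2   1   1  57  90   .  23  23  23  23  23  23  23  23  23  23  28  98
  60    0   2  68  64  65  64  89   .  24  23  23  24  24  23  23  22  22  22  33  47
  70   -0   1   1   0   1  37  89  44  36  35  35  35  35  36  33  35  35  35  38  40
  80   -0   0   1   1   1  34  89   .   .   .   .   .   .   .   .   .   .   .   .  71
  90   -0   1   1   2   1   1   .   .   .   .   .   .   .   .   .   .   .   .   .  98
15.45
```

View pics/v2.png

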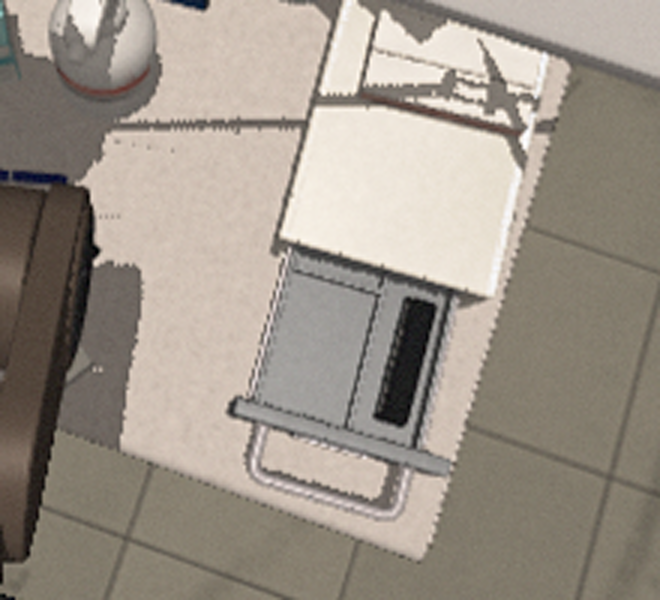

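```bash
python3 - <<'E'
from h import *
np.set_printoptions(precision=1,suppress=True)
for cam in('top','side'):
    P=np.vstack([cloud(c,np.ones(c['depth'].shape,bool)) for c in (shot(cam),shot(cam),shot(cam))])
    Q=P-(H-118*UX); u=Q@UX; v=Q@UY; z=P[:,2]
    k=(v>5)&(v<55); 
    print(cam,'u',[(i,*np.round(np.percentile(z[k&(abs(u-i)<1)],[10,50,90]))) for i in list(range(50,74,2))+list(range(156,186,2)) if (k&(abs(u-i)<1)).sum()>5])
    k=(u>85)&(u<150)
    print('v',[(i,*np.round(np.percentile(z[k&(abs(v-i)<1)],[10,50,90]))) for i in list(range(-18,0,2))+list(range(56,80,2)) if (k&(abs(v-i)<1)).sum()>5])
E
```

```text
top u [(50, np.float64(89.0), np.float64(90.0), np.float64(92.0)), (52, np.float64(88.0), np.float64(90.0), np.float64(92.0)), (54, np.float64(86.0), np.float64(89.0), np.float64(92.0)), (58, np.float64(20.0), np.float64(23.0), np.float64(25.0)), (60, np.float64(20.0), np.float64(22.0), np.float64(25.0)), (62, np.float64(20.0), np.float64(22.0), np.float64(25.0)), (64, np.float64(20.0), np.float64(22.0), np.float64(25.0)), (66, np.float64(19.0), np.float64(22.0), np.float64(25.0)), (68, np.float64(20.0), np.float64(22.0), np.float64(24.0)), (70, np.float64(20.0), np.float64(22.0), np.float64(24.0)), (72, np.float64(20.0), np.float64(23.0), np.float64(25.0)), (156, np.float64(20.0), np.float64(22.0), np.float64(24.0)), (158, np.float64(20.0), np.float64(22.0), np.float64(24.0)), (160, np.float64(19.0), np.float64(22.0), np.float64(25.0)), (162, np.float64(20.0), np.float64(23.0), np.float64(25.0)), (164, np.float64(21.0), np.float64(23.0), np.float64(25.0)), (166, np.float64(19.0), np.float64(22.0), np.float64(25.0)), (168, np.float64(20.0), np.float64(23.0), np.float64(30.0)), (170, 
[... 2813 characters left out ...]
), np.float64(37.0), np.float64(41.0)), (-10, np.float64(33.0), np.float64(37.0), np.float64(41.0)), (-8, np.float64(35.0), np.float64(40.0), np.float64(42.0)), (-6, np.float64(39.0), np.float64(40.0), np.float64(41.0)), (56, np.float64(22.0), np.float64(23.0), np.float64(24.0)), (58, np.float64(22.0), np.float64(23.0), np.float64(25.0)), (60, np.float64(22.0), np.float64(23.0), np.float64(24.0)), (62, np.float64(21.0), np.float64(23.0), np.float64(24.0)), (64, np.float64(21.0), np.float64(24.0), np.float64(38.0)), (66, np.float64(24.0), np.float64(35.0), np.float64(44.0)), (68, np.float64(23.0), np.float64(34.0), np.float64(45.0)), (70, np.float64(24.0), np.float64(44.0), np.float64(46.0))]
```

```bash
python3 - <<'E'
from h import *
np.set_printoptions(precision=1,suppress=True)
r.move_l([494,173.5,80],rate=150); r.move_l([494,173.5,25],rate=60)
f=r.current_force();print('f',f)
r.gripper_close(25); print(r.current_opening(),r.current_finger_force(),r.current_force())
r.move_l([494,173.5,180],rate=120)
LC=H-118*UX+113*UX+29*UY
r.move_pose([LC[0]-0,LC[1],200],down(A))
r.move_l([LC[0],LC[1],115],rate=100)
print(r.current_opening(),r.current_tool_pos())
for cam in('top','side'):
    c=shot(cam,cam+'3')
    for m in r.trace(cam,'carton')[:2]:
        P=cloud(c,m['pixels']); Q=P-(H-118*UX); q=np.c_[Q@UX-113,Q@UY-29,P[:,2]]
        print(cam,round(m['score'],2),m['rect'],len(P)); print(np.percentile(q,[1,3,50,97,99],axis=0))
        s=q[(q[:,2]<135)&(q[:,2]>85)]
        if len(s)>30: print(cv2.minAreaRect(np.float32(s[:,:2])))
    for m in r.mark_of(cam,'carton_center')[:1]: print(m, onplane(c,[m['uv']],118)[0]-LC)
a=cv2.imread('pics/top3.png')[150:350,230:450];b=cv2.imread('pics/side3.png')[170:370,200:420]
cv2.imwrite('pics/v3.png',cv2.resize(cv2.hconcat([a,b]),None,fx=1.8,fy=1.8,interpolation=cv2.INTER_CUBIC)); print(r.current_t())
E
```

```text
f [0.2 0.5 0.1]
0.6993541381725695 27.4611496925354 [-1.3  0.3  6.2]
0.6973386724068075 [566.1 -52.6 115.5]
side 0.62 [229.1, 244.8, 298.6, 297.3] 2176
[[-49.9 -31.9  91.1]
 [-49.7 -31.5  93.1]
 [-15.2 -28.7 131.8]
 [ 47.8  24.6 146.2]
 [ 49.8  28.2 146.6]]
((11.113327026367188, -2.807598114013672), (123.42349243164062, 69.08919525146484), 1.7404963970184326)
side 0.36 [185.8, 184.5, 221.0, 214.8] 921
[[-79.2 395.8   1.7]
 [-77.4 396.9   4.6]
 [-40.6 412.9  47.5]
 [ -1.5 471.7  53.3]
 [  1.1 478.8  53.7]]
21.9417
```

View pics/v3.png

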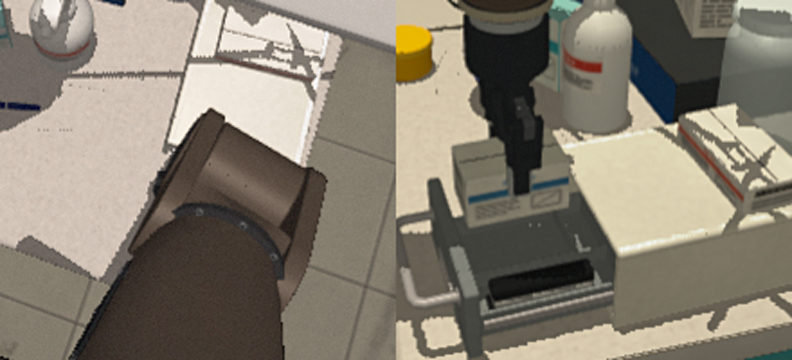

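```bash
python3 - <<'E'
from h import *
np.set_printoptions(precision=1,suppress=True)
LC=H-118*UX+113*UX+29*UY
f0=np.array(r.current_force())
r.move_l([*LC[:2],58],rate=60)
for z in np.arange(56,44,-1.):
    r.move_l([*LC[:2],z],rate=20); f=np.array(r.current_force())-f0
    if f[2]>3: break
print(z,f,r.current_tool_pos())
r.ungrasp(); r.sleep(.2); print(r.current_opening(),np.array(r.current_force())-f0)
p=r.current_tool_pos()
r.move_l([*LC[:2],130],rate=80)
r.gripper_close(20)
S=H-118*UX-45*UX
r.move_l([*LC[:2],190],rate=150);r.move_l([S[0],S[1],190],rate=200)
for cam in('top','side'):
    c=shot(cam,cam+'4')
    for m in r.trace(cam,'carton')[:1]:
        P=cloud(c,m['pixels']); Q=P-(H-118*UX); q=np.c_[Q@UX-113,Q@UY-29,P[:,2]]
        print(cam,round(m['score'],2),len(P)); print(np.percentile(q,[2,50,98],axis=0))
        s=q[abs(q[:,2]-78)<5]
        if len(s)>30: print(cv2.minAreaRect(np.float32(s[:,:2])),np.percentile(s[:,2],[5,50,95]))
a=cv2.imread('pics/top4.png')[150:350,230:450];b=cv2.imread('pics/side4.png')[170:370,200:420]
cv2.imwrite('pics/v4.png',cv2.resize(cv2.hconcat([a,b]),None,fx=1.8,fy=1.8,interpolation=cv2.INTER_CUBIC)); print(r.current_t())
E
```

```text
47.0 [-0.  -0.5  6.4] [566.2 -52.7  47.5]
1.0010420633263224 [ 0.7 -0.3  1.7]
top 0.7 1172
[[-49.2 -28.8  43.5]
 [ -1.6   1.7  77.4]
 [ 48.5  29.7  81. ]]
((0.8428955078125, -0.5123310089111328), (100.69173431396484, 60.46461486816406), 0.35963308811187744) [74.7 77.6 80.4]
side 0.67 2338
[[-49.4 -30.8  34.8]
 [ -2.3 -23.2  75.5]
 [ 49.2  28.7  78.8]]
((0.6321334838867188, -0.4729270935058594), (62.67455291748047, 101.47635650634766), 89.50130462646484) [75.  77.  78.7]
29.7833
```

View pics/v4.png

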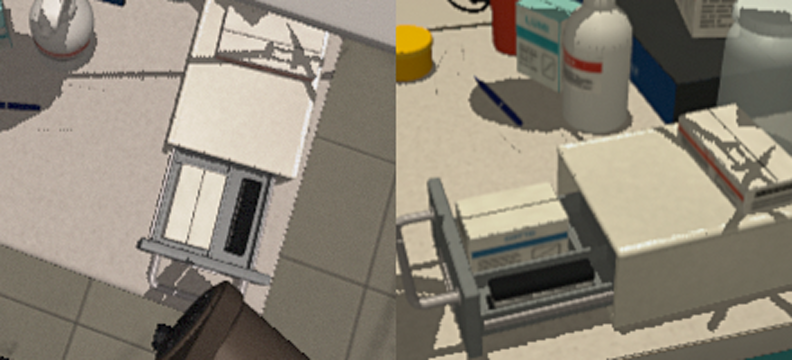

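```bash
python3 - <<'E'
from h import *
np.set_printoptions(precision=1,suppress=True)
B=H-118*UX
S=B-28*UX
r.move_l([S[0],S[1],190],rate=100); r.move_l([S[0],S[1],52],rate=100)
f0=np.array(r.current_force()); print(f0)
def P(u): p=B+u*UX; return [p[0],p[1],52]
r.move_l(P(-14),rate=30); r.move_l(P(95),rate=60); print((np.array(r.current_force())-f0)@UX)
u=95
while u<130:
    u+=2; r.move_l(P(u),rate=20); f=(np.array(r.current_force())-f0)@UX
    if f<-15: break
t=(np.array(r.current_tool_pos())-B)@UX; print(u,t,f)
r.sleep(.3)
r.move_l(P(t-25),rate=60); p=P(t-25); r.move_l([p[0],p[1],200],rate=150)
q=B-10*UX; r.move_l([q[0],q[1]-100,230],rate=200)
for cam in('top','side'):
    c=shot(cam,cam+'5'); W=cloud(c,np.ones(c['depth'].shape,bool)); Q=W-H;u=Q@UX;v=Q@UY
    k=(abs(W[:,2]-68)<5)&(u>-20)&(u<25)&(abs(v)<35); print(cam,'bar u',np.percentile(u[k],[5,50,95]) if k.any() else None)
a=cv2.imread('pics/top5.png')[150:350,130:450];b=cv2.imread('pics/side5.png')[160:360,170:490]
cv2.imwrite('pics/v5.png',cv2.resize(cv2.vconcat([a,b]),None,fx=1.5,fy=1.5,interpolation=cv2.INTER_CUBIC)); print(r.current_t())
E
```

```text
[-0.1  0.1  0.1]
-0.6882670198659752
113 109.61543165310687 -19.358946835491544
top bar u [ 2.8  6.9 11.3]
side bar u [ 2.6  5.9 11. ]
39.5
```

View pics/v5.png

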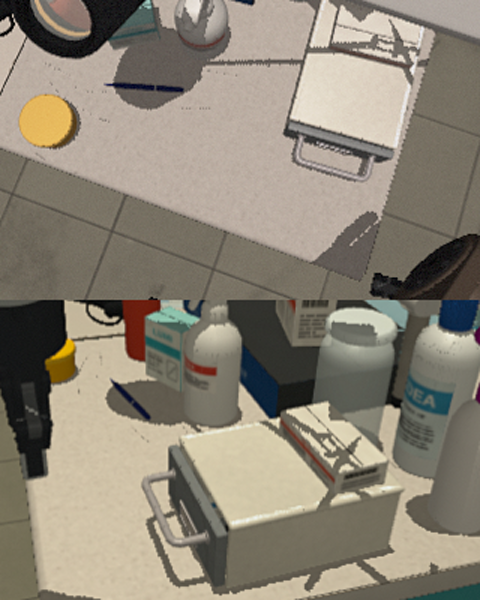

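```bash
python3 -c "
from cell import r
print(r.job_done())"
```

```text
the job is handed in; nothing more can be done
None
```

The carton was set flat and lengthwise in the wide lane beside the stapler and released. The drawer was then pushed back about 125 mm until it met firm resistance at home. I handed the job in at about 40 s; in the pictures nothing else had moved, but the hand-in gave no verdict.

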